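# Put the refractometer away in its case, shut and latch it

### The arm

A 7-joint arm with a two-finger parallel gripper is mounted at the origin on the work surface. World frame = base frame: x ahead of the robot, y to its left, z up, the work surface at z = 0. Lengths are in mm, angles in rad, forces in N, time in s.
With the tool pointing down it reaches from about 400 to 850 mm from the base axis. Payload 4.5 kg.
Tool frame: the origin (TCP) lies midway between the tips of the shut fingers; the grasp point (between the pads) lies manip.tcp_to_grasp behind it (manip.tcp_to_grasp is the distance from the TCP to the grasp point, in mm); z points along the fingers, x is the direction in which the jaws open and shut, and the axes are right-handed (so a half turn about z gives the same grasp; the last joint's range is limited). The gripper opens to 88 mm and grips with 3 to 60 N. Pads are 18 mm wide; open, the fingers measure 123 mm over their backs; the gripper's body (75 mm by 187 mm) begins 45 mm behind the grasp point.
Start: joints at [-1.3, 0.689, -0.195, 1.565, 0.157, 0.902, -0.215], TCP at [146.599, 607.587, 238.743] pointing down, gripper open.
Joint ranges: [-3.01, 3.01], [-0.46, 2.08], [-1.47, 1.51], [0.13, 2.56], [-1, 4.14], [0.04, 2.09], [-2.66, 2.66]. Speed limits (rad/s): [2.57, 2.57, 3.14, 3.14, 3.14, 3.14, 3.14].

### API

Orientations are given as a 3x3 rotation matrix whose columns are the frame's x, y, z axes.
In Python, from cell import manip, vision gives the robot as it stands. Calls block until the motion is done:
- manip.move_ptp(position, orientation): joint-space move of the TCP to a pose.
- manip.line_to(position, vel=150, rotation=None, f_stop=None): straight line of the TCP; rotation=None keeps the orientation; vel is the mean speed in mm/s. With f_stop (N) it stops when the force on the tool has changed by that much, and returns True; else False.
- manip.goto_joints(angles): joint-space move.
- manip.gripper_to(opening, squeeze=None): finger opening in mm; squeeze is the grip in N (None keeps the last); returns when the fingers have stopped.
- manip.dwell(seconds).
- manip.solve_ik(position, orientation): joint angles nearest the present ones, or None.
- vision.camera(name): name is "scene" or "top"; returns a dict with "image" (480x640x3 uint8, red, green, blue), "fx", "fy", "cx", "cy" (pixels), "R" (3x3) and "t" (3): a world point X has camera coordinates R X + t. Camera axes: x right, y down, z forward; pixel columns grow to the right and rows downward; lengths in mm; the calibration is good to about 2 mm. A picture is of the moment at which its call begins. There is no depth.
A pose or a line that the arm cannot do raises manip.MotionError and nothing moves.
- manip.hand_in(): hands the job in, once; it reports no verdict.
Readings, each from a call of its own:
- manip.current_clock(): time.
- manip.current_qpos(): joint angles.
- manip.current_qvel(): joint speeds.
- manip.current_joint_torque(): joint torques, N m.
- manip.current_tcp_pos(): TCP position.
- manip.current_tool_rot(): TCP orientation.
- manip.current_force(): force on the tool from outside, world axes, zero at the start.
- manip.current_moment(): the same for the moment, N m.
- manip.current_opening(): finger opening in mm.
Only numpy, scipy, OpenCV 4.12 (cv2) and the standard library are available. Lean on these libraries where they do the work, as an engineer would, in place of code of your own. Each camera call takes 0.05 s, during which the arm holds its last target. There are 200 camera calls.

### The job

Inspection is over: put the juice refractometer away. Take it out of its desk cradle, set it display up and fully down in the fitted foam recess of its open case, then shut the lid on it and finally press the front latch fully home. Lay the instrument down rather than letting it drop, and leave the other things on the bench where they are.

Things in the scene. Friction and masses are not known exactly. Their poses are not given: they have to be found in the camera images.
- meter: White handheld refractometer, 200 g, 120 mm long, 34 mm thick, paddle outline: wide head (56 mm wide, x = +24 to +60 mm, round steel sample well) and narrower body (46 mm wide, x = -60 to +24, display and two buttons). Origin: mid length and width, on its flat back. x along it to the head, y across, z out of the display face. Balance point x = +3 mm. Starts loose in the cradle.
- meter_head (a point): Middle of the meter's head end face (x = +60 mm, 17 mm from the back).
- meter_waist (a point): Middle of the waist on the display face (x = -4 mm, 34 mm from the back): where it is held across the 46 mm body to go into the case. In the cradle the waist is covered, so the meter comes out by its head and is laid on its back on the bench to be taken again here.
- cradle: Black desk cradle fixed to the bench, base 134 x 84 mm. Origin at bench level; -x is its front. The meter stands in it tail down, leaning back (45 degrees from level, head up and to +x), display to the front. Side cheeks (60 mm over both) cover the meter's sides up to meter x = +8 mm, 30 mm forward of its back; the 62 mm wide back plate ends at meter x = +20 mm.
- toe (a point): Cradle point on which the middle of the meter's tail edge (back side) rests, 20 mm above the bench. A toe lip 5 mm high stands 8 mm clear of the display face: the meter comes out by lifting it straight up. To lay it down, the middle of the bench between cradle and case, nearer the robot than the round counter, is always clear.
- case: Black plastic carrying case with grey foam, fixed to the bench, open as found: 156 mm (x, front to back) by 190 mm (y), rim 50 mm high, walls 5 mm. Origin at bench level under its centre; +x points to the hinge at the back, -x to the front with the latch. A small bottle lies sunk in the foam at y = +73 mm and stays there. The open lid stands up at the back.
- seat (a point): Centre of the recess floor, 12 mm above the bench, axes as the case's: the seated meter's origin and axes coincide with it (head to the hinge, display up). The recess has the meter's paddle outline with 4 mm to spare all round; the foam top is 34 mm above its floor, flush with the seated display face.
- notch (a point): Middle between the two finger notches at the foam top, 46 mm above the bench: pockets as deep as the recess on both sides of the meter's body, case x = -28 to +20 mm, out to y = +-53 mm.
- lid (a joint): Lid angle, rad: 0 shut; starts 1.75 to 1.95 (leaning back past upright), limit 2.0. Hinge along the case's y at case x = +78 mm, height 50 mm. The lid is 156 x 190 mm and 18 mm deep; shut, the case is 68 mm high. Stiff friction hinge: stays where it is left; 2 to 4 N at the front edge moves it.
- lid_edge (a point): Middle of the lid's front edge on its outer face (the top when shut), 156 mm from the hinge; moves with the lid.
- latch (a joint): Angle of the grey latch flap on the lid's front edge, rad: 0 fully home, hanging flat down over the front of the shut case; 1.57 square to the front edge, in line with the lid; starts 1.3 to 1.9, limit 2.0. Stays where it is left; about 2 N at its tip moves it. With the lid shut it is pressed down and in against the case.
- latch_tip (a point): Middle of the latch flap's free edge. Flap 48 mm wide, 36 mm long, 6 mm thick plus a 4 mm lip at the tip; with the lid shut its hinge lies along the case's y at case x = -82 mm, height 56 mm.
- bowl: Bystander: steel bowl of cherries, 106 mm across, about 60 mm high; origin under its centre.
- gauge: Bystander: flat aluminium fruit sizing gauge, 50 x 190 x 5 mm; origin under its centre, long along its y.
- caliper: Bystander: caliper lying flat, 210 mm long along its y, 14 mm high; origin under its beam's centre.
- washbottle: Bystander: white bottle, 62 mm across, 150 mm high, origin under its centre.
- punnet: Bystander: clear punnet of cherries, 125 x 165 mm, 60 mm high; origin under its centre.
- tally: Bystander: round steel hand counter, 42 mm across, 26 mm high; origin under its centre.
Things that resemble listed ones, but are neither listed nor needed, are in the scene too. What is shaped like the meter but pink or yellow is not meant.

How it is judged (in metres and radians):
On the way, in this order (a step that is already met when the one before it is completed fails the run):
1. the meter lies seated in the foam recess, display up, head towards the hinge, let go (x of meter in the frame of case between -0.006 and 0.006 m and y of meter in the frame of case between -0.006 and 0.006 m and z of meter in the frame of case between 0.008 and 0.0155 m and x of meter_head in the frame of case between 0.052 and 0.068 m and angle between meter's own z axis and vertical below 0.08 rad and contact force between the fingers and meter below 0.05 N), for 0.2 s.
2. the lid is shut over the seated meter (x of meter in the frame of case between -0.006 and 0.006 m and y of meter in the frame of case between -0.006 and 0.006 m and z of meter in the frame of case between 0.008 and 0.0155 m and x of meter_head in the frame of case between 0.052 and 0.068 m and angle between meter's own z axis and vertical below 0.08 rad and value of joint lid below 0.05 rad), for 0.2 s.
3. the latch is pressed home on the shut lid (value of joint lid below 0.05 rad and value of joint latch below 0.2 rad), for 0.2 s.
At the end, for the whole second after the job is handed in: The meter lies at rest in the recess: within 6 mm of its seat along and across, its back no more than 3.5 mm above the recess floor, tilted less than 0.08 rad, head towards the hinge; the lid is shut (under 0.05 rad) and the latch home (under 0.2 rad) (all of step 3 and x of meter in the frame of case between -0.006 and 0.006 m and y of meter in the frame of case between -0.006 and 0.006 m and z of meter in the frame of case between 0.008 and 0.0155 m and x of meter_head in the frame of case between 0.052 and 0.068 m and angle between meter's own z axis and vertical below 0.08 rad and linear speed of meter below 0.02 m/s); the robot touches nothing.
It fails at once if a bystander was moved more than 40 mm (distance of any of bowl, gauge, caliper, washbottle, punnet, tally from where it was at the start of the episode above 0.04 m).
It fails at once if the meter was dropped: it fell more than about 25 mm with the fingers off it (linear speed of meter above 0.7 m/s and contact force between the fingers and meter below 0.05 N).
It also fails if it takes over 72 s, if anything falls off the work surface, if the arm or the gripper's body presses on something with over 40 N, if the wrist force passes 120 N, or if a joint passes its speed limit or range.

## Working session

There is one attempt and no reset: what is moved stays moved. The work goes in short steps, each a Python script; the robot and the scene stay as the last script left them, time stands still between calls to the robot, and variables do not carry over. Pictures are saved under pics/ and viewed, about 8 in all and at most 12, crops included, and the job is handed in when it is done.

```bash
ls; mkdir -p pics
python3 - <<'E'
from cell import manip, vision
import cv2, numpy as np
for n in("scene","top"):
    c=vision.camera(n); cv2.imwrite(f"pics/{n}0.png",c["image"][:,:,::-1])
    print(n,c["fx"],c["fy"],c["cx"],c["cy"],"\n",np.round(c["R"],4),c["t"], "cam pos",-np.array(c["R"]).T@c["t"])
print(manip.tcp_to_grasp, manip.current_clock(), manip.current_tool_rot())
E
```

```text
pics
scene 440.87692209824195 440.87692209824195 314.6825963707718 236.6639614570153 
 [[-0.6859  0.7276 -0.0069]
 [ 0.5992  0.5594 -0.5727]
 [-0.4129 -0.397  -0.8197]] [ 300.33736246 -202.95234035 1369.08201504] cam pos [ 892.88723549  438.49865051 1008.09179435]
top 577.9617087251136 577.9617087251136 317.40284152732283 238.28374721122603 
 [[-2.300e-03 -1.000e+00  4.000e-04]
 [-9.891e-01  2.200e-03 -1.471e-01]
 [ 1.471e-01 -8.000e-04 -9.891e-01]] [  -6.44613968  422.64973752 1752.58695782] cam pos [ 160.16810939   -6.04002463 1795.70183853]
18.700000000000003 0.1 [[ 2.34523089e-01  9.72110507e-01 -2.89173412e-04]
 [ 9.72109173e-01 -2.34523247e-01 -1.61344735e-03]
 [-1.63626701e-03  9.72825303e-05 -9.99998657e-01]]
```

View pics/scene0.png

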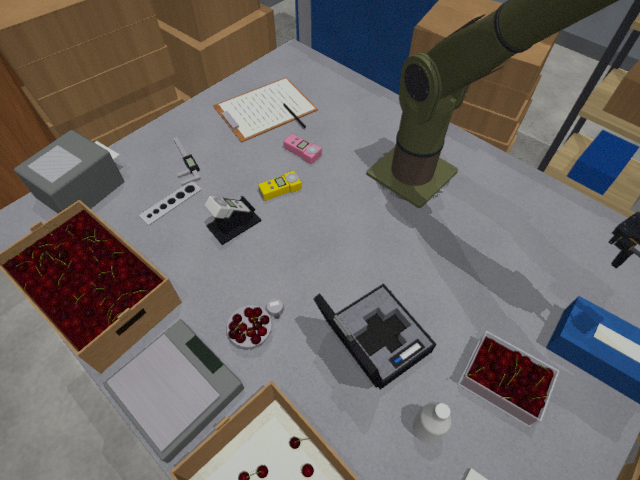

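View pics/top0.png

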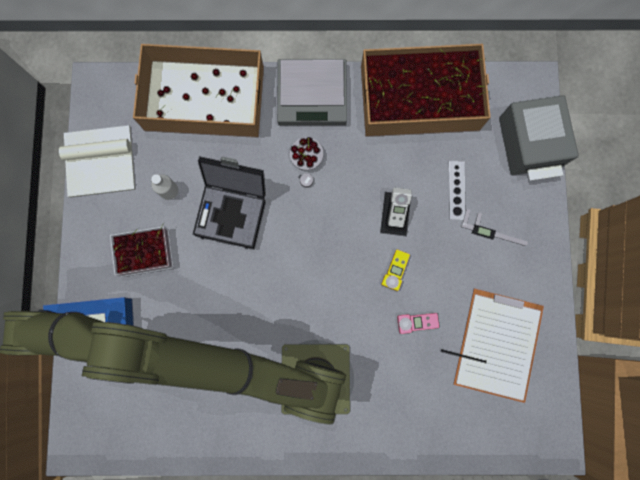

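Candidates in the top view are the white meter in the black cradle (398,207), the yellow one (397,270) and the pink one (418,322). The white one in the cradle fits the description. The case is at (230,215) and the counter at (306,180). Next is a close crop to check.

```bash
cat > h.py <<'E'
import numpy as np, cv2
from cell import manip, vision
def shot(n):
    c=vision.camera(n); c["R"]=np.array(c["R"]); c["t"]=np.array(c["t"]); return c
def ray(c,uv):
    d=c["R"].T@np.array([(uv[0]-c["cx"])/c["fx"],(uv[1]-c["cy"])/c["fy"],1]); return -c["R"].T@c["t"],d
def onz(c,uv,z):
    o,d=ray(c,uv); return o+d*(z-o[2])/d[2]
def proj(c,X):
    p=c["R"]@np.asarray(X,float)+c["t"]; return np.array([c["fx"]*p[0]/p[2]+c["cx"],c["fy"]*p[1]/p[2]+c["cy"]])
def two(c1,u1,c2,u2):
    o1,d1=ray(c1,u1);o2,d2=ray(c2,u2); A=np.stack([d1,-d2],1); s=np.linalg.lstsq(A,o2-o1,rcond=None)[0]
    a,b=o1+s[0]*d1,o2+s[1]*d2; return (a+b)/2,np.linalg.norm(a-b)
def crop(c,u,v,w,h,k):
    return cv2.resize(c["image"][v:v+h,u:u+w,::-1],None,fx=k,fy=k,interpolation=cv2.INTER_CUBIC)
E
python3 - <<'E'
from h import *
s,t=shot("scene"),shot("top")
a=np.hstack([crop(t,370,175,65,65,6),crop(s,195,185,65,65,6)])
cv2.imwrite("pics/c1.png",a)
b=np.hstack([crop(t,185,150,90,100,4),crop(s,310,280,130,110,4)[:400,:]]) if 0 else None
k=crop(t,185,150,90,110,4); m=crop(s,312,280,110,110,4)
cv2.imwrite("pics/c2.png",np.hstack([k,m]))
E
```

```text
(no output)
```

View pics/c1.png

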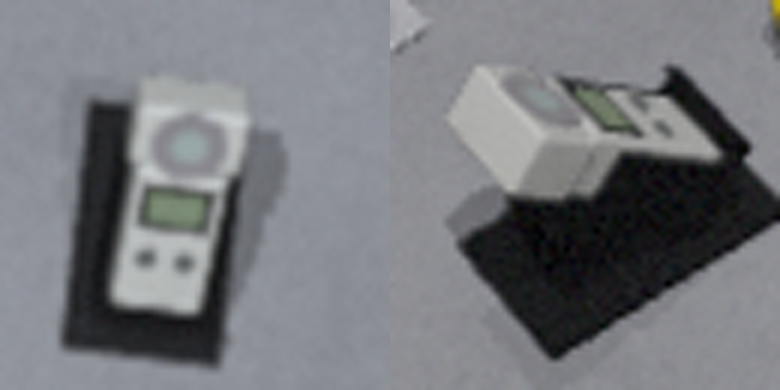

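View pics/c2.png

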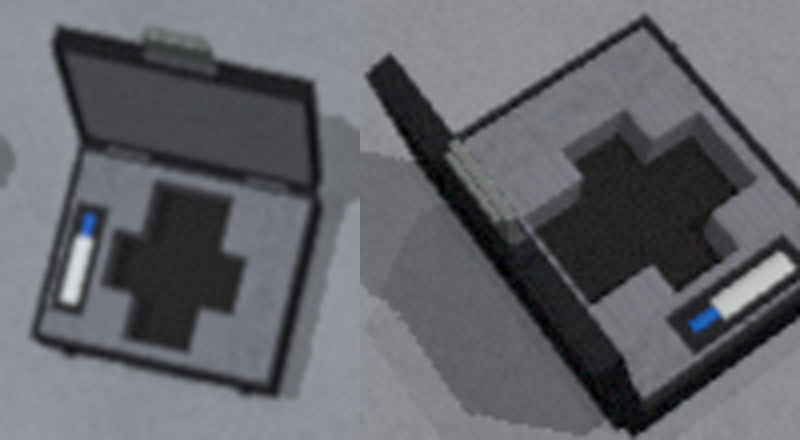

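The crops confirm the white meter in the cradle, display to the robot, with its head end face at about scene (211-221,197-215). The case opens towards the robot, lid at the back. Next I measure both.

Run:
```python
from h import *
s,t=shot("scene"),shot("top")
# case: foam outline at z=46
g=cv2.cvtColor(t["image"],cv2.COLOR_RGB2GRAY); k=4
G=cv2.resize(g[150:260,185:275],None,fx=k,fy=k,interpolation=cv2.INTER_CUBIC)
for th in(75,85,95):
    m=(G>th).astype(np.uint8); n,l,st,ce=cv2.connectedComponentsWithStats(m)
    i=l[350:360,230:240].max(); 
    c=max(cv2.findContours((l==i).astype(np.uint8),cv2.RETR_EXTERNAL,cv2.CHAIN_APPROX_NONE)[0],key=len)[:,0]
    P=np.array([onz(t,(185+(x+.5)/k-.5,150+(y+.5)/k-.5),46)[:2] for x,y in c],np.float32)
    r=cv2.minAreaRect(P); print(th,st[i,4],r); 
    # recess cross (dark within)
    h=cv2.morphologyEx((l==i).astype(np.uint8),cv2.MORPH_CLOSE,np.ones((3,3)))
# cradle base corners (z~? base top) & meter corners
T=lambda x,y:(370+(x+.5)/6-.5,175+(y+.5)/6-.5)
S=lambda x,y:(195+(x-390+.5)/6-.5,185+(y+.5)/6-.5)
for n,a,b in(("headdisp left",(132,110),(540,142)),("headdisp right",(249,120),(483,68)),("tail disp right",(203,313),(715,160))):
    print(n,two(t,T(*a),s,S(*b)))
# white meter blob
hsv=cv2.cvtColor(t["image"],cv2.COLOR_RGB2HSV); 
m=((hsv[...,2]>150)&(hsv[...,1]<30)).astype(np.uint8)[175:240,370:435]
c=max(cv2.findContours(m,cv2.RETR_EXTERNAL,cv2.CHAIN_APPROX_NONE)[0],key=len); print("white",cv2.minAreaRect(c))
for n,a in(("cr front left",(63,347)),("cr front right",(219,366)),("cr back left",(90,100))): print(n,onz(t,T(*a),8))
print("tally",onz(t,(306,180),26));
```

```text
75 27192 ((492.1815185546875, 266.11175537109375), (181.3923797607422, 152.90708923339844), 77.38284301757812)
85 23325 ((490.082763671875, 266.61871337890625), (180.10670471191406, 146.9658660888672), 77.12555694580078)
95 21693 ((490.02496337890625, 266.5537414550781), (178.57870483398438, 145.45269775390625), 77.27554321289062)
headdisp left (array([ 546.67328041, -229.37404014,  120.74507755]), np.float64(5.01151234440982))
headdisp right (array([ 538.85694664, -284.46518811,  119.34690917]), np.float64(2.889367024866486))
tail disp right (array([ 455.06643713, -268.85729266,   -6.8009972 ]), np.float64(27.91017921540235))
white ((32.0, 32.0), (64.0, 64.0), 90.0)
cr front left [ 444.22999254 -203.790544      8.        ]
cr front right [ 434.01288002 -284.97873267    8.        ]
cr back left [ 576.14458181 -220.44819851    8.        ]
tally [608.68594933  27.99018999  26.        ]
```

Run:
```python
from h import *
s,t=shot("scene"),shot("top")
T=lambda x,y:(370+(x+.5)/6-.5,175+(y+.5)/6-.5)
S=lambda x,y:(195+(x-390+.5)/6-.5,185+(y+.5)/6-.5)
a=np.mean([onz(t,T(*p),128.9) for p in((132,110),(249,120))],0); b=np.mean([onz(s,S(*p),128.9) for p in((540,142),(483,68))],0)
back=np.mean([onz(s,S(*p),20+84.9) for p in((450,115),(515,195))],0)
print("display edge mid top/scene",a,b,"back edge scene",back)
# model overlay from estimate
yaw=-.13; C,Sn=np.cos(yaw),np.sin(yaw); X=np.array([C,Sn,0]);Y=np.array([-Sn,C,0]);Z=np.array([0,0,1.])
q=.5**.5; mx=q*X+q*Z; mz=-q*X+q*Z
o=(a+b)/2-(60*mx+34*mz); o[2]=20+60*q; print("meter origin",o, "toe",o-60*mx, "toe rel cradle front", ((o-60*mx)-np.array([439.1,-244.4,20]))@X,((o-60*mx)-np.array([439.1,-244.4,20]))@Y)
V=[]
for c,u,v in((t,370,175),(s,195,185)):
    im=crop(c,u,v,65,65,6).copy()
    for z in(0,34):
        pts=[o+x*mx+y*Y+z*mz for x,y in((60,28),(60,-28),(24,-28),(24,-23),(-60,-23),(-60,23),(24,23),(24,28))]
        p=np.array([(proj(c,k)-[u,v]+.5)*6-.5 for k in pts])
        cv2.polylines(im,[p.astype(int)],True,(0,0,255) if z else (255,0,0),1)
    V.append(im)
# case overlay
cy=np.deg2rad(77.2); Yc=np.array([np.cos(cy),np.sin(cy),0]); Xc=np.array([Yc[1],-Yc[0],0]); oc=np.array([490.1,266.6,0])
W=[]
for c,u,v,w in((t,185,150,90),(s,312,280,110)):
    im=crop(c,u,v,w,110,3).copy()
    for (A,B,z,col) in((78,95,50,(0,0,255)),(73,90,46,(0,255,0))):
        p=np.array([(proj(c,oc+x*Xc+y*Yc+[0,0,z])-[u,v]+.5)*3 for x,y in((A,B),(A,-B),(-A,-B),(-A,B))]); cv2.polylines(im,[p.astype(int)],True,col,1)
    for z,col in((46,(255,255,0)),(12,(255,0,0))):
        p=np.array([(proj(c,oc+x*Xc+y*Yc+[0,0,z])-[u,v]+.5)*3 for x,y in((64,32),(64,-32),(20,-32),(20,-53),(-28,-53),(-28,-27),(-64,-27),(-64,27),(-28,27),(-28,53),(20,53),(20,32))]); cv2.polylines(im,[p.astype(int)],True,col,1)
    W.append(im)
W=np.hstack(W); V=cv2.resize(np.hstack(V),(600,300)); 
out=np.zeros((630,600,3),np.uint8); out[:300]=V; out[300:]=W; cv2.imwrite("pics/o1.png",cv2.resize(out[:],(570,598)))
```

```text
display edge mid top/scene [ 540.35721527 -255.20471247  128.9       ] [ 546.57507089 -250.40980714  128.9       ] back edge scene [ 563.71210406 -256.56444582  104.9       ]
meter origin [ 525.23649946 -250.42396509   62.42640687] toe [ 483.16809112 -244.92405421   20.        ] toe rel cradle front 43.76417520498487 5.193097025619009
```

View pics/o1.png

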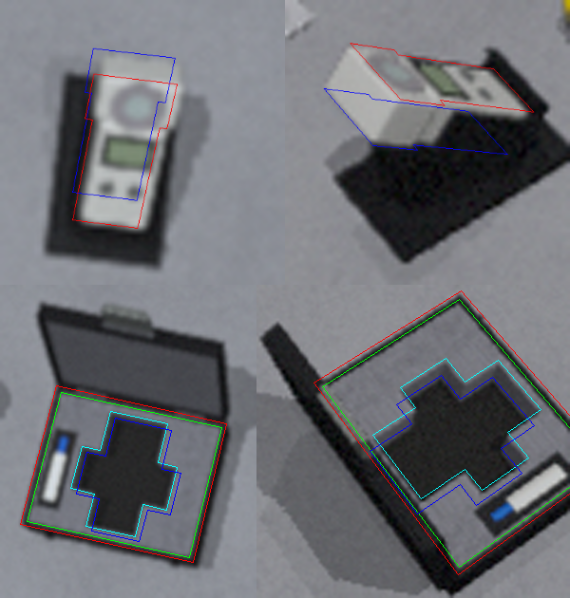

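The overlay shows the case fits well: foam is 180 x 147, yaw -0.223 and centre (490, 267). The meter's axes fit too, with about a 3 mm shift to -y needed in the top view. Next I check IK before moving.

```bash
cat >> h.py <<'E'
def rz(a): return np.array([[np.cos(a),-np.sin(a),0],[np.sin(a),np.cos(a),0],[0,0,1.]])
q=.5**.5
YM=-.13; XC=rz(YM)[:,0]; MX=q*XC+[0,0,q]; MZ=-q*XC+np.array([0,0,q]); MY=rz(YM)[:,1]
MO=np.array([525.2,-253.4,62.4])
CY=np.deg2rad(-12.8); CR=rz(CY); CO=np.array([490.1,266.6,0])
def case(x,y,z): return CO+CR@np.array([x,y,z])
def tool(x,z): return np.stack([x,np.cross(z,x),z],1)
def down(yaw,s): return tool(s*rz(yaw)[:,1],np.array([0,0,-1.]))
LAY=np.array([470.,-30.,0])
E
python3 - <<'E'
from h import *
g=MO+42*MX+4.3*MZ
for s in(1,-1):
    R=tool(s*MY,-MZ)
    for n,p,r in(("up",g+120*MZ,R),("grasp",g,R),("lift",g+[0,0,120],R),("lay",LAY+CR@[42,0,4],down(CY,s)),("layup",LAY+CR@[42,0,150],down(CY,s)),("waist",LAY+CR@[-4,0,5],down(CY,s)),("case",case(-4,0,17),down(CY,s)),("caseup",case(-4,0,170),down(CY,s)),("lid",case(145,0,190),down(CY,s)),("latch",case(-140,0,60),down(CY,s)),("latchlow",case(-100,0,25),down(CY,s))):
        k=manip.solve_ik(p,r); print(s,n,np.round(p),None if k is None else np.round(k,2))
E
```

```text
1 up [ 467. -246.  180.] [ 1.12  0.92 -0.96  2.56  2.73  0.9  -0.61]
1 grasp [ 552. -257.   95.] [ 1.16  1.33 -1.26  2.35  2.48  1.1  -0.1 ]
1 lift [ 552. -257.  215.] [ 1.14  0.91 -1.13  2.32  2.39  0.74 -0.3 ]
1 lay [511. -39.   4.] [ 0.2   0.97 -0.35  2.03  1.06  0.33  0.31]
1 layup [511. -39. 150.] [ 0.22  0.7  -0.39  1.98  0.48  0.55  0.85]
1 waist [466. -29.   5.] [ 0.09  0.95 -0.21  2.17  1.36  0.17 -0.04]
1 case [486. 267.  17.] [-0.49  0.95 -0.16  1.91  0.42  0.31  0.36]
1 caseup [486. 267. 170.] [-0.43  0.7  -0.26  1.84  0.28  0.63  0.49]
1 lid [631. 234. 190.] [-0.28  0.82 -0.28  1.45  0.25  0.91  0.71]
1 latch [354. 298.  60.] [-0.75  0.83 -0.08  2.18  0.41  0.15  0.14]
1 latchlow [393. 289.  25.] [-0.68  0.91 -0.07  2.11  0.44  0.14  0.18]
-1 up [ 467. -246.  180.] None
-1 grasp [ 552. -257.   95.] [ 0.98  1.11 -0.83  2.36  2.81  0.92  2.55]
-1 lift [ 552. -257.  215.] [ 1.    0.78 -0.83  2.32  2.71  0.61  2.47]
-1 lay [511. -39.   4.] [-0.07  0.96  0.1   2.04 -0.55  0.16 -1.27]
-1 layup [511. -39. 150.] [-0.27  0.73  0.43  2.01 -0.59  0.53 -1.21]
-1 waist [466. -29.   5.] None
-1 case [486. 267.  17.] [-0.74  0.98  0.26  1.92 -0.71  0.34 -1.71]
-1 caseup [486. 267. 170.] [-0.89  0.76  0.53  1.87 -0.59  0.68 -1.8 ]
-1 lid [631. 234. 190.] [-0.72  0.89  0.61  1.48 -0.57  0.96 -1.74]
-1 latch [354. 298.  60.] [-0.89  0.84  0.15  2.19 -0.74  0.16 -1.85]
-1 latchlow [393. 289.  25.] [-0.8   0.92  0.12  2.12 -0.7   0.14 -1.83]
```

Run:
```python
from h import *
g=MO+42*MX+4.3*MZ; R=tool(MY,-MZ)
p=manip.current_tcp_pos(); manip.line_to([p[0],p[1],340],vel=250)
manip.gripper_to(88)
manip.move_ptp(g+[0,0,130],R)
print(manip.current_clock(),np.round(manip.current_qpos(),2))
c=shot("scene"); t=shot("top"); cv2.imwrite("pics/g1.png",np.hstack([crop(t,340,140,100,130,4),crop(s:=c,170,120,100,130,4)]))
f0=np.array(manip.current_force())
print("hit",manip.line_to(g,vel=120,f_stop=8)); print(manip.current_tcp_pos()-g, np.array(manip.current_force())-f0, manip.current_clock())
t=shot("top"); c=shot("scene"); cv2.imwrite("pics/g2.png",np.hstack([crop(t,350,160,80,100,5),crop(c,185,150,80,100,5)]))
```

```text
4.5083 [ 1.1   0.84 -1.04  2.31  2.47  0.66 -0.41]
hit False
[ 0.33802051 -0.03685479  0.8054205 ] [0.99160872 0.07397149 1.16455401] 5.8417
```

View pics/g2.png

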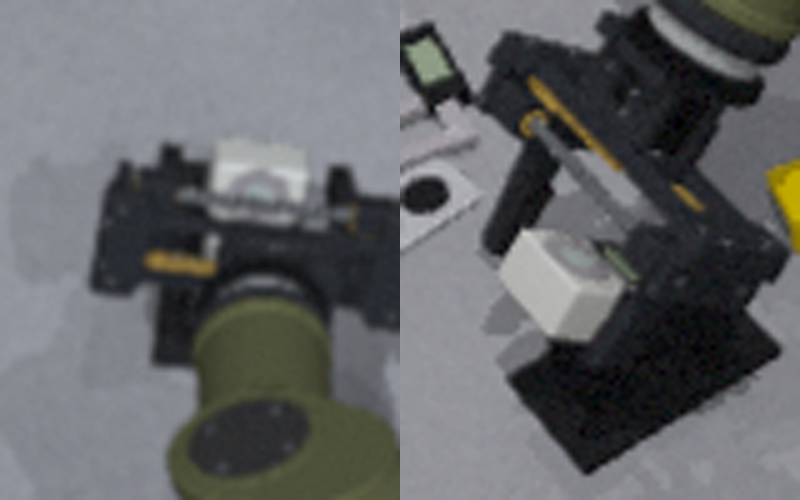

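The head (top crop, columns 213-307) sits centred between the fingertips (172 and 340). I grip it, lift, and lay it on the bench.

Run:
```python
from h import *
g=MO+42*MX+4.3*MZ
f0=np.array(manip.current_force())
manip.gripper_to(50,squeeze=35); print("open",manip.current_opening(),"dF",np.array(manip.current_force())-f0)
print(manip.line_to(g+[0,0,15],vel=40,f_stop=15)); print(np.array(manip.current_force())-f0)
manip.line_to(g+[0,0,140],vel=120); print("open",manip.current_opening(),np.array(manip.current_force())-f0)
P=LAY+CR@[42,0,0]
manip.move_ptp(P+[0,0,110],down(CY,1)); print("open",manip.current_opening(),manip.current_clock())
c=shot("scene"); t=shot("top"); cv2.imwrite("pics/l1.png",np.hstack([crop(t,280,150,80,100,5),crop(c,270,150,80,100,5)]))
```

```text
open 55.68896219284936 dF [-0.3334718  -0.75815398  1.10929612]
False
[ 0.06250853 -0.73084898 -1.89796956]
open 55.86340089271395 [-0.25223731 -0.57516689 -2.02670485]
open 55.79025170307965 9.725
```

View pics/l1.png

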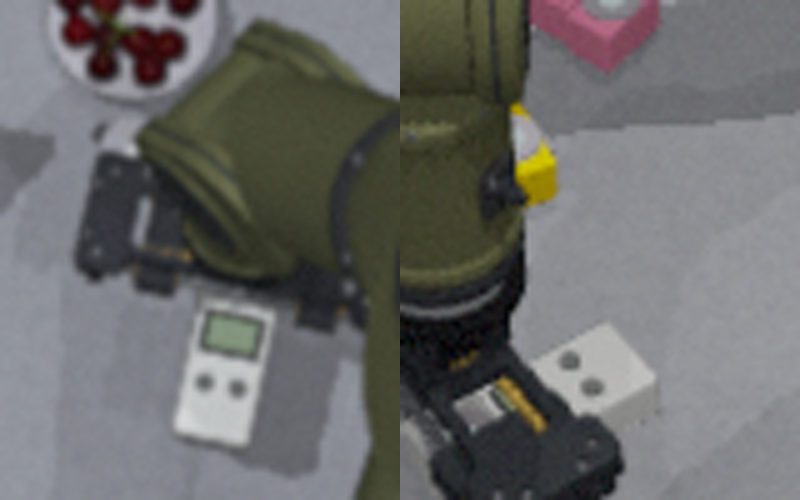

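It is held level with the display up. I lower it to contact.

Run:
```python
from h import *
P=LAY+CR@[42,0,0]
manip.line_to(P+[0,0,22],vel=120)
print("hit",manip.line_to(P+[0,0,2],vel=20,f_stop=4),manip.current_tcp_pos()[2])
manip.gripper_to(80); manip.dwell(.2)
manip.line_to(P+[0,0,110],vel=200)
# step aside for a clear view
manip.move_ptp([440,200,260],down(CY,1)); print(manip.current_clock())
s,t=shot("scene"),shot("top")
for n,c in(("t",t),("s",s)):
    hsv=cv2.cvtColor(c["image"],cv2.COLOR_RGB2HSV); u,v=np.round(proj(c,LAY+[0,0,34])).astype(int)
    m=np.zeros((480,640),np.uint8); m[v-45:v+45,u-45:u+45]=((hsv[...,2]>150)&(hsv[...,1]<40))[v-45:v+45,u-45:u+45]
    print(n,u,v,m.sum())
    if n=="t":
        cs=sorted(cv2.findContours(m,cv2.RETR_EXTERNAL,cv2.CHAIN_APPROX_NONE)[0],key=cv2.contourArea)
        Q=np.array([onz(t,p,34)[:2] for p in cs[-1][:,0]],np.float32); print(cv2.minAreaRect(Q),len(Q))
cv2.imwrite("pics/l2.png",np.hstack([crop(t,280,170,80,100,5),crop(s,270,150,80,100,5)]))
```

```text
hit True 4.210636079314354
14.0667
t 325 223 3035
((518.17529296875, -33.760009765625), (268.2686462402344, 193.11573791503906), 89.11454010009766) 276
s 298 253 4280
```

View pics/l2.png

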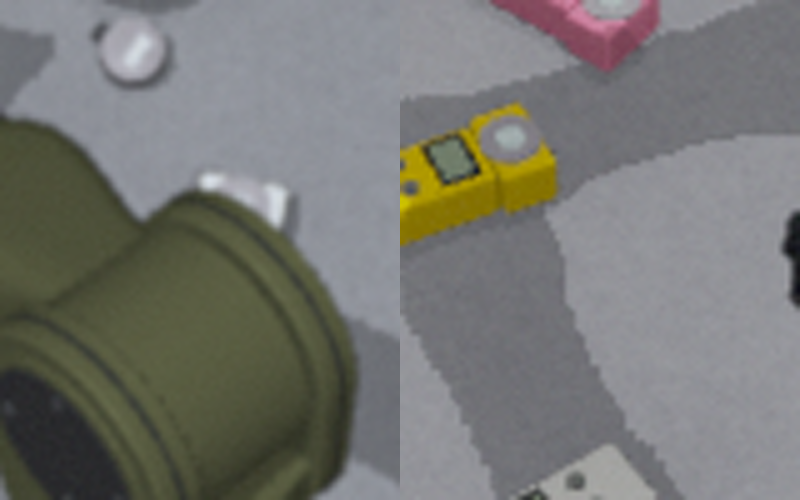

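The arm hides the meter in the top view. The scene view has it clear at (298,253), so I overlay the expected outline there.

Run:
```python
from h import *
s=shot("scene"); im=crop(s,255,205,90,90,6).copy()
for z,col in((34,(0,0,255)),(0,(255,0,0))):
    p=np.array([(proj(s,LAY+CR@[x,y,z])-[255,205]+.5)*6-.5 for x,y in((60,28),(60,-28),(24,-28),(24,-23),(-60,-23),(-60,23),(24,23),(24,28))])
    cv2.polylines(im,[p.astype(int)],True,col,1)
cv2.imwrite("pics/l3.png",im)
```

```text
(no output)
```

View pics/l3.png

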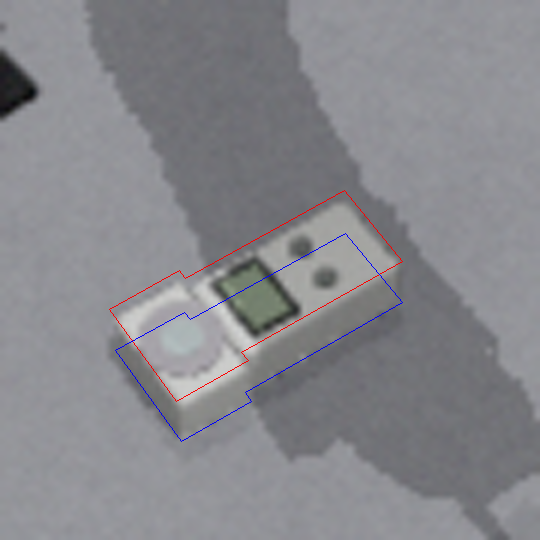

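```bash
cat >> h.py <<'E'
def prof(c,o,R,pts):
    g=cv2.cvtColor(c["image"],cv2.COLOR_RGB2GRAY); uv=np.array([proj(c,o+R@np.array(p)) for p in pts],np.float32)
    return cv2.remap(g,uv[None,:,0],uv[None,:,1],cv2.INTER_CUBIC)[0].astype(float)
def edge(v,a):  # strongest step position
    d=np.abs(np.gradient(cv2.GaussianBlur(v[None],(0,0),2)[0])); i=d.argmax(); w=slice(max(i-4,0),i+5); return round(float((a[w]*d[w]).sum()/d[w].sum()),1)
E
python3 - <<'E'
from h import *
manip.move_ptp([470,-250,260],down(CY,1))
s,t=shot("scene"),shot("top"); print(manip.current_clock())
for n,c in(("top",t),("scene",s)):
    r={}
    for x in(-45,-10,38,52):
        h=28 if x>24 else 23
        r[x]=[edge(prof(c,LAY,CR,[(x,y,34) for y in a]),a) for a in(np.arange(-h-9,-h+9,.5),np.arange(h-9,h+9,.5))]
    for y in(-18,-12,12,18): 
        r["y%d"%y]=[edge(prof(c,LAY,CR,[(x,y,34) for x in a]),a) for a in(np.arange(-72,-50,.5),np.arange(50,72,.5))]
    print(n,r)
    # case: foam outer edge at z=46 in the same way
    f={}
    for x in(-60,0,50): f["x%d"%x]=[edge(prof(c,CO,CR,[(x,y,46) for y in a]),a) for a in(np.arange(-93,-82,.5),np.arange(84,93,.5))]
    for y in(-70,-40,40): f["y%d"%y]=[edge(prof(c,CO,CR,[(x,y,46) for x in a]),a) for a in(np.arange(-80,-66,.5),np.arange(66,80,.5))]
    f["recess body x-50"]=[edge(prof(c,CO,CR,[(-50,y,46) for y in a]),a) for a in(np.arange(-38,-16,.5),np.arange(16,38,.5))]
    f["notch x0"]=[edge(prof(c,CO,CR,[(0,y,46) for y in a]),a) for a in(np.arange(-63,-43,.5),np.arange(43,63,.5))]
    f["recess y0"]=[edge(prof(c,CO,CR,[(x,0,46) for x in a]),a) for a in(np.arange(-72,-54,.5),np.arange(54,72,.5))]
    print(f)
E
```

```text
15.9667
top {-45: [-23.5, 20.0], -10: [-24.1, 16.6], 38: [-27.5, 26.5], 52: [-27.5, 26.6], 'y-18': [-61.5, 57.5], 'y-12': [-62.1, 56.5], 'y12': [-61.5, 56.5], 'y18': [-61.5, 56.0]}
{'x-60': [-90.0, 89.0], 'x0': [-90.3, 89.5], 'x50': [-90.3, 89.4], 'y-70': [-73.5, 73.0], 'y-40': [-73.5, 72.1], 'y40': [-73.6, 72.0], 'recess body x-50': [-26.0, 27.0], 'notch x0': [-52.5, 59.5], 'recess y0': [-64.0, 63.0]}
scene {-45: [-18.9, 25.0], -10: [-18.5, 18.2], 38: [-22.9, 22.0], 52: [-23.0, 31.0], 'y-18': [-55.5, 60.8], 'y-12': [-56.6, 61.4], 'y12': [-56.9, 60.6], 'y18': [-57.4, 60.6]}
{'x-60': [-87.4, 91.0], 'x0': [-87.1, 87.5], 'x50': [-87.2, 90.7], 'y-70': [-70.0, 74.0], 'y-40': [-76.9, 73.4], 'y40': [-70.0, 73.5], 'recess body x-50': [-24.6, 28.6], 'notch x0': [-50.6, 54.9], 'recess y0': [-70.1, 65.9]}
```

Relative to the case model, the two views together put the meter about -0.9 mm in x and +0.5 mm in y. I correct for that at placing.

Run:
```python
from h import *
D=down(CY,1); W=LAY+CR@[-4,0,0]
manip.gripper_to(75)
manip.move_ptp(W+[0,0,130],D)
print("hit",manip.line_to(W+[0,0,5],vel=130,f_stop=8))
manip.gripper_to(40,squeeze=30); print("open",manip.current_opening(),manip.current_tcp_pos()[2])
manip.line_to(W+[0,0,160],vel=200)
P=case(-3.1,-.5,0)
manip.move_ptp(P+[0,0,160],D); print("open",manip.current_opening(),manip.current_clock())
manip.line_to(P+[0,0,62],vel=150)
f0=np.array(manip.current_force())
print("hit",manip.line_to(P+[0,0,14],vel=20,f_stop=4),manip.current_tcp_pos()-P,np.array(manip.current_force())-f0,manip.current_moment(),manip.current_clock())
c=shot("scene"); cv2.imwrite("pics/p1.png",crop(c,312,260,130,130,4))
```

```text
hit False
open 45.57461226200843 5.225855351713566
open 45.48512527017592 20.9917
hit True [ 2.17243877e-02 -8.52887475e-04  1.72610670e+01] [-0.8718959  -0.91824309  7.66478151] [-0.0399279   0.00846507  0.03550026] 23.775
```

Contact came at TCP z = 17.3 against 17.2 expected, so it is fully down. I release, back off and look.

Run:
```python
from h import *
P=case(-3.1,-.5,0)
manip.gripper_to(58); manip.dwell(.3)
manip.line_to(P+[0,0,40],vel=60); manip.line_to(P+[0,0,280],vel=250)
B=case(190,0,290); manip.gripper_to(0)
manip.move_ptp(B,down(CY,1)); print(manip.current_clock(), manip.current_opening())
c=shot("scene"); t=shot("top"); 
for n,c_ in(("top",t),("scene",c)):
    r={}
    for x in(-45,): r[x]=[edge(prof(c_,CO,CR,[(x,y,46) for y in a]),a) for a in(np.arange(-34,-14,.5),np.arange(14,34,.5))]
    for y in(-16,16): r["y%d"%y]=[edge(prof(c_,CO,CR,[(x,y,46) for x in a]),a) for a in(np.arange(-70,-52,.5),np.arange(52,70,.5))]
    print(n,r)
cv2.imwrite("pics/p2.png",np.hstack([crop(t,185,140,90,110,4),crop(c,312,260,110,110,4)]))
```

```text
27.875 0.678386710563161
top {-45: [-23.6, 21.4], 'y-16': [-61.0, 58.5], 'y16': [-61.0, 58.0]}
scene {-45: [-20.9, 24.2], 'y-16': [-56.4, 59.0], 'y16': [-56.9, 61.5]}
```

View pics/p2.png

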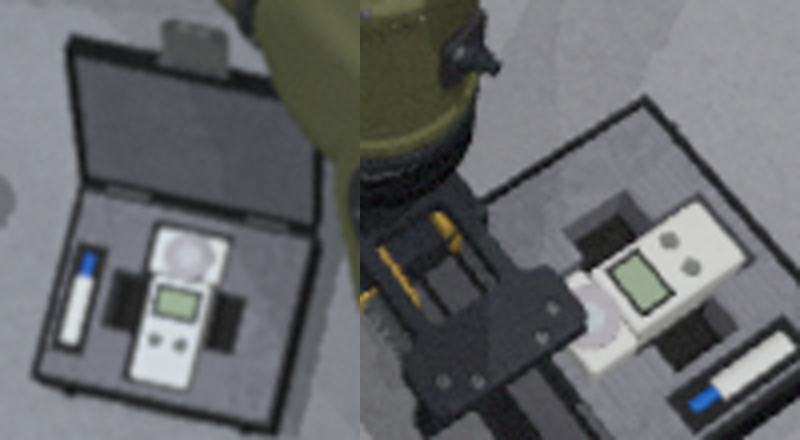

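The meter sits flush and centred in the recess: edge offsets -0.1/-1.3 mm by the top view and about +1.7 mm by the scene view. The latch sticks up at the middle of the lid edge, so I close the lid by pushing beside it at y = -55.

Run:
```python
from h import *
t=shot("top")
o,d=ray(t,(202.5,149.2)); k=((CO-o)@CR[:,1]+95)/(d@CR[:,1]); X=CR.T@(o+k*d-CO); print("lid corner case",X,"theta",np.arctan2(X[2]-50,78-X[0]),np.hypot(X[2]-50,78-X[0]))
f0=np.array(manip.current_force())
manip.line_to(case(188,-55,290),vel=200)
print("dn",manip.line_to(case(188,-55,183),vel=150,f_stop=8))
r=142
def P(th,ov=1.): return case(78-r*np.cos(th)+(18-ov)*np.sin(th)+9, -55, 50+r*np.sin(th)+(18-ov)*np.cos(th))
a=P(1.5); 
print("v",manip.line_to(case(108,-55,185),vel=100,f_stop=15),np.array(manip.current_force())-f0)
for th in(1.45,1.2,1.0,.8,.6,.4,.2,.06):
    h=manip.line_to(P(th),vel=130,f_stop=15)
    if h: print(th,h,manip.current_tcp_pos()); break
print(np.array(manip.current_force())-f0, manip.current_clock())
```

```text
lid corner case [155.12258644  95.         177.86993116] theta 2.113516384249426 149.32719991000147
dn False
v False [ 0.9377231  -0.88769957  0.04354797]
[ 0.48372847  0.77972754 -0.03108441] 33.15
```

Run:
```python
from h import *
print(CR.T@(manip.current_tcp_pos()-CO))
t=shot("top");c=shot("scene"); cv2.imwrite("pics/d1.png",np.hstack([crop(t,185,140,90,110,4),crop(c,312,260,110,110,4)]))
```

```text
[-53.13760324 -54.95844751  75.93201874]
```

View pics/d1.png

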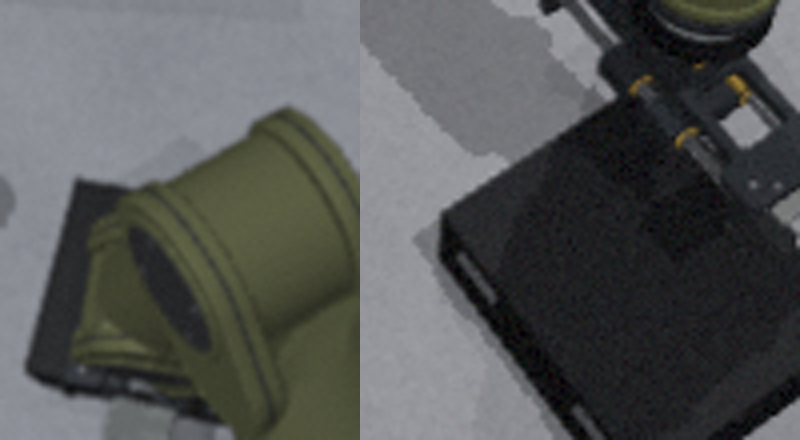

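The lid followed and is nearly shut (finger at case z 76). I press it home and then work the latch.

Run:
```python
from h import *
loc=lambda:np.round(CR.T@(manip.current_tcp_pos()-CO),1)
f0=np.array(manip.current_force())
print("lid",manip.line_to(case(-55,-55,60),vel=30,f_stop=15),loc(),np.round(np.array(manip.current_force())-f0,1))
manip.line_to(case(-55,-55,130),vel=200)
manip.line_to(case(-114,0,130),vel=200)
f0=np.array(manip.current_force())
def P(ph,r=28,off=7): return case(-82-r*np.sin(ph)-off*np.cos(ph)-9, 0, 56-r*np.cos(ph)+off*np.sin(ph))
print("a",manip.line_to(P(1.95),vel=120,f_stop=12))
for ph in(1.7,1.45,1.2,.95,.7,.45,.25):
    h=manip.line_to(P(ph),vel=80,f_stop=15); print(ph,h,loc(),np.round(np.array(manip.current_force())-f0,1))
    if h: break
if not h:
    print("in",manip.line_to(case(-85,0,28),vel=30,f_stop=18),loc(),np.round(np.array(manip.current_force())-f0,1))
print(manip.current_clock())
```

```text
lid True [-53.8 -54.6  68.4] [-1.7 -0.1 10.3]
a False
1.7 False [-117.7    0.    67. ] [ 0.1  1.3 -0.6]
1.45 False [-119.6   -0.    59.8] [0.4 1.6 0.8]
1.2 False [-119.6   -0.    52.4] [1.2 1.  0.4]
0.95 False [-1.177e+02 -1.000e-01  4.540e+01] [ 0.5  1.5 -0. ]
0.7 False [-114.2   -0.2   38.8] [-0.4  1.2 -0.2]
0.45 False [-109.1   -0.2   33.5] [-0.2  0.8  0.3]
0.25 False [-1.044e+02 -1.000e-01  3.040e+01] [0.5 0.6 0.5]
in True [-97.3  -0.3  28.7] [-0.1  1.   0.4]
37.4667
```

Run:
```python
from h import *
loc=lambda:np.round(CR.T@(manip.current_tcp_pos()-CO),1)
manip.line_to(case(-103,0,25),vel=80)
print("in",manip.line_to(case(-85,0,25),vel=25,f_stop=20),loc())
manip.line_to(case(-130,0,26),vel=120)
manip.line_to(case(-130,0,110),vel=150)
# confirm the lid with a press near the front, off the latch
manip.line_to(case(-55,55,110),vel=200)
print("lid",manip.line_to(case(-55,55,60),vel=40,f_stop=12),loc())
manip.line_to(case(-55,55,150),vel=200)
manip.move_ptp([420,-200,300],down(CY,1)); print(manip.current_clock())
t=shot("top");c=shot("scene"); cv2.imwrite("pics/e1.png",np.hstack([crop(t,185,150,90,110,4),crop(c,322,280,110,110,4)]))
```

```text
in True [-1.006e+02 -1.000e-01  2.420e+01]
lid True [-55.1  54.8  68.5]
43.4917
```

View pics/e1.png

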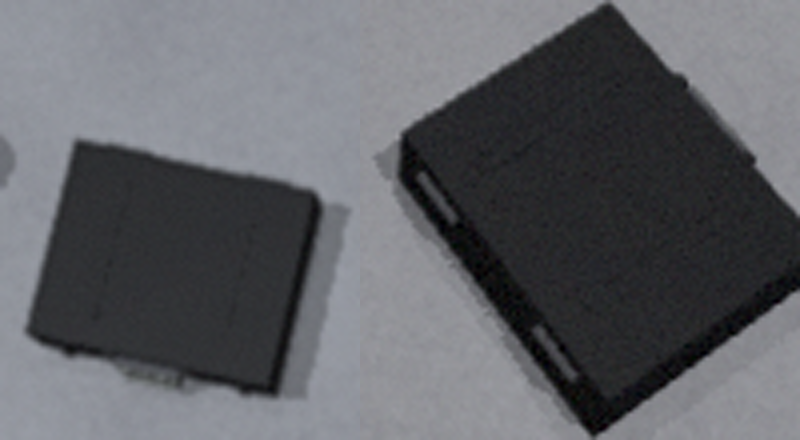

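The lid is flat: presses stopped at z 68.4 and 68.5 against 68 nominal. The latch stops at its face (-88.3) and lip (-91.6), which matches hanging vertical (-88 and -92). I hand in.

```bash
python3 -c "
from cell import manip
manip.hand_in(); print(manip.current_clock())"
```

```text
the job is handed in; nothing more can be done
the job is handed in; nothing more can be done
```

The refractometer is in its foam recess with the display up and the head to the hinge. The lid is shut, the latch is pressed home, and I handed the job in at about 43.5 s. I took the meter out of the cradle by its head, laid it on the bench, gripped it again at the waist and lowered it into the case.

**Last checks:**
- **Seating:** the meter touched the recess floor at TCP height 17.3 mm against 17.2 mm expected. After release the two cameras put it within about 2 mm of centre but disagreed on direction: x was -1.3 mm in one and +1.8 mm in the other. That fits their calibration error. I could not see the meter again once the lid was shut.
- **Lid:** presses on either side stopped at 68.4 and 68.5 mm, against 68 mm nominal.
- **Latch:** firm stops at its face (case x -88.3 mm) and lip (-91.6 mm) match a flap hanging flat. The final picture agrees.
- **Reading that did not fit:** my camera estimate of the lid's starting angle (2.1 rad) was beyond its 2.0 limit, so I ignored it and the lid closed normally.
- **Bystanders:** no touch was noticed, but I did not measure their positions afterwards.

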